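# Open the orange push-and-twist safety cap

## Task

Open the pot with the orange safety cap: push the cap down against its spring, twist it anticlockwise (seen from above) past its catch, lift it off and set it down upright (wing on top, skirt flat on the floor) in the white tray, then let go. Leave the pot with the blue cap shut and alone.

Things in the scene. Friction and masses are not known exactly. Their poses are not given: they have to be found in the camera images.
- orange_cap_grip (a point): Orange ribbed cap, 60 mm across, 100 g, locked on the orange-banded pot. On its flat top disc stands a grip wing 50 mm long, 14 mm thick, 28 mm tall. Point: in the wing on the cap's axis, 21 mm above the disc, 7 mm below the wing's top, 50 mm above the cap's lower edge; 115 mm above the worktop while locked. x along the wing (at the start 5 to 58 degrees clockwise of straight ahead), y across it, z up.
- orange_pot: Fixed white pot, orange band, foot 94 mm across; origin: centre of underside; z up. A spring (3 N at rest, 0.8 N more per mm) holds the cap's lugs in 5 mm deep notches: push the cap 6 to 8 mm down (it bottoms at 9 mm, 10 N), keep it down and twist 72 degrees anticlockwise from above (55 to 125 will do). The spring then lifts it 4 mm above its locked height; it is clear of the pot 16 mm above that height.
- blue_cap_grip (a point): The same kind of cap in blue, locked on its own blue-banded pot; to be left shut. Point and axes as on the orange cap, 115 mm above the worktop.
- tray_floor (a point): Low white square tray, fixed, 120 mm outside, 112 mm inside, walls 4 mm thick, their rim 12 mm above the worktop. Point: centre of its inner floor, 4 mm above the worktop; x and y along its sides. A cap standing on the floor has its grip point 50 mm above this point.

How it is judged:
By the outcome, as a careful person would: the job done as asked, in the order asked, and still so for the second after the job is handed in, with the robot touching nothing.
It also fails if it takes over 46 s, if anything falls off the work surface, if the arm or the gripper's body presses on something with over 40 N, if the wrist force passes 120 N, or if a joint passes its speed limit or range.

## Robot

A 7-joint arm with a two-finger parallel gripper is mounted at the origin on a cart in front of the work surface, level with it; the furniture and walls round the work are solid. World frame = base frame: x ahead of the robot, y to its left, z up, the work surface at z = 0. Lengths are in m, angles in rad, forces in N, time in s.
With the tool pointing down it reaches from about 0.4 to 0.9 m from the base axis. Payload 5.6 kg.
Tool frame: the origin (TCP) lies midway between the tips of the shut fingers; the grasp point (between the pads) lies 19 mm behind it; z points along the fingers, y is the direction in which the jaws open and shut (so a half turn about z gives the same grasp; the last joint's range is limited). The gripper opens to 92 mm and grips with 3 to 60 N. Pads are 20 mm wide; open, the fingers measure 128 mm over their backs; the gripper's body (75 mm by 189 mm) begins 69 mm behind the grasp point.
Start: joints at [1.173, 0.468, -0.012, 1.603, 0.006, 1.071, -0.056], TCP at [0.226, -0.61, 0.191] pointing down, gripper open.
Joint ranges: [-2.53, 2.53], [-0.31, 2.02], [-1.57, 1.55], [0.28, 2.44], [-1.29, 4.43], [0.15, 1.84], [-2.92, 2.92]. Speed limits (rad/s): [2.57, 2.57, 3.14, 3.14, 3.14, 3.14, 3.14].

## Interface

Orientations are given as a unit quaternion [x, y, z, w].
In Python, from rig import manip gives the robot as it stands.
- The arm moves only by the tool apply_moves, never from a script. Its argument "increments" is a list of rows, each a list of 3 entries, a list of its own where there are three numbers: the shift along the tool's x, y, z each as a share of 0.25 m, from -1 to 1, then the turn about the tool's z as a share of 90 degrees, from -1 to 1, then the opening, from -1 (shut) to 1 (fully open). In form: [[[x, y, z], yaw, fingers], ...]. A call has 1 to 10 rows; each row is the pose to reach, as a shift and turn from the pose commanded when the call began, along the tool's axes at that moment; what a row does not reach only later rows make up. A row lasts 1/10 s, in which the tool goes at most 50 mm and 8.59 degrees, less where a joint would pass 70% of its speed; a pose out of reach is approached as far as the arm can. A call with a number of a shift or a turn outside -1 to 1 is refused whole. A call with a gripper value outside its range is refused whole. The fingers move at their own pace and stop on an object; "grip_force" is the grip in N (left out, the last holds). Time passes only in rows, so rows that repeat a pose let the fingers close. It gives the time, the measured TCP pose, the force and the opening at its end, in the units of the state.
- manip.state(): the state, without advancing time (a new reading comes with each control period).
- manip.camera(name): name is "side" or "top" or "wrist"; returns a dict with "color" (480x640x3 uint8, red, green, blue), "camera_matrix" (3x3 intrinsics, pixels), "eye" and "attitude" of the camera in the world. Camera axes: x right, y down, z forward; pixel columns grow to the right and rows downward; lengths in m; the calibration is good to about 2 mm. A picture is of the moment at which its call begins. There is no depth.
- manip.sign_off(): hands the job in, once; it reports no verdict.
The state is a dict: "t": time; "joint_positions": joint angles; "dq": joint speeds; "tau": joint torques, N m; "position": TCP position; "tcp_rot": TCP orientation; "force": force on the tool from outside, world axes, zero at the start; "ft_torque": the same for the moment, N m; "gripper_width": finger opening in m.
Only numpy, scipy, OpenCV 4.12 (cv2) and the standard library are available. Lean on these libraries where they do the work, as an engineer would, in place of code of your own. Each camera call takes 0.05 s, during which the arm holds its last target. There are 200 camera calls.

## Working session

There is one attempt and no reset: what is moved stays moved. The work goes in short steps, Python scripts to look and compute and a tool call to move; the robot and the scene stay as the last step left them, time stands still between calls to the robot, and variables do not carry over. Pictures are saved under pics/ and viewed, on a budget of 10 in all, crops included, one or two more only if the job needs it, and the job is handed in when it is done.

Besides the shell and the picture viewer there is one more tool, called after ">>>" as name(argument=value, ...) on one line, values as JSON. apply_moves: Moves the arm, as the interface text tells. Its arguments: {"type":"object","properties":{"increments":{"type":"array","items":{"type":"array"}},"grip_force":{"type":"number"}},"required":["increments"]}

```bash
mkdir -p pics
cat > h.py <<'E'
from rig import manip
import numpy as np, cv2
from scipy.spatial.transform import Rotation as R
def cam(n,f=None):
    c=manip.camera(n)
    if f: cv2.imwrite(f,cv2.cvtColor(c['color'],cv2.COLOR_RGB2BGR))
    a=np.array(c['attitude'],float)
    c['R']=a if a.shape==(3,3) else R.from_quat(a).as_matrix()
    c['K']=np.array(c['camera_matrix']);c['e']=np.array(c['eye'])
    return c
def ray(c,u,v,z):
    d=c['R']@np.linalg.solve(c['K'],[u,v,1.]); s=(z-c['e'][2])/d[2]; return c['e']+s*d
def proj(c,p):
    q=c['K']@(c['R'].T@(np.array(p)-c['e'])); return q[:2]/q[2]
E
python3 - <<'E'
from h import *
print(manip.state())
for n in('top','side'):
    c=cam(n,f'pics/{n}1.png'); print(n,c['e'],c['R'].round(3).tolist(),c['K'].tolist())
a=cv2.imread('pics/top1.png')
E
```

```text
{'t': 0.0, 'joint_positions': array([ 1.17299209,  0.46836814, -0.01161074,  1.60362366,  0.0060066 ,
        1.07139553, -0.05633514]), 'dq': array([ 0.00069648,  0.00042891,  0.00105867, -0.0017599 , -0.00020286,
        0.0004744 ,  0.00158259]), 'tau': array([-1.02100140e-05, -5.20578825e+01, -1.27532909e-02, -2.43741453e+01,
       -5.66928042e-02,  1.74154626e-02,  1.74475085e-04]), 'position': array([ 0.22553095, -0.6089521 ,  0.19034624]), 'tcp_rot': array([ 9.84312930e-01,  1.76429253e-01, -2.16714647e-04, -8.53001728e-04]), 'force': array([-0.22851638,  0.07730963, -0.14247655]), 'ft_torque': array([ 0.05227322,  0.04575377, -0.00241477]), 'gripper_width': 0.09170781440616524}
top [0.33663706 0.13818672 1.01521641] [[-0.019, -0.986, 0.164], [-1.0, 0.018, -0.009], [0.006, -0.164, -0.986]] [[538.8889750992313, 0.0, 323.8567013472767], [0.0, 538.8889750992313, 248.4710232266312], [0.0, 0.0, 1.0]]
side [0.53883634 0.79870648 0.69699066] [[-0.995, 0.066, -0.077], [0.101, 0.674, -0.732], [0.003, -0.736, -0.677]] [[487.9441510094974, 0.0, 314.3911425133726], [0.0, 487.9441510094974, 231.84856993339943], [0.0, 0.0, 1.0]]
```

View pics/top1.png

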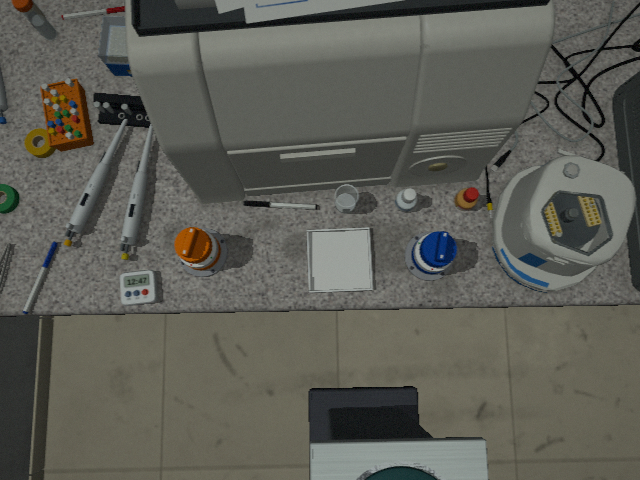

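The top view shows the orange cap near (195,246), the tray with corners from about (308,229) to (372,291), and the blue cap near (436,250). A tall machine stands behind them, with its front edge at about row 190.

Run:
```python
from h import *
c=cam('top'); s=cam('side')
print('orange',ray(c,194,245,.115),'tray',[ray(c,*p,.012).round(3) for p in((308,229),(371,229),(373,291),(308,292))],'blue',ray(c,438,247,.115))
o=ray(c,194,245,.115); t=ray(c,340,260,.004); print(t, proj(s,o),proj(s,t))
def crop(im,u,v,w=50,k=4):
    u,v=int(u),int(v);return cv2.resize(im['color'][v-w:v+w,u-w:u+w],None,fx=k,fy=k,interpolation=cv2.INTER_CUBIC)
u=proj(s,o); print(int(u[0])-50,int(u[1])-50)
im=np.hstack([crop(c,194,245),crop(s,*u)]); cv2.imwrite('pics/crop1.png',im[:,:,::-1])
```

```text
orange [0.49590638 0.34943317 0.115     ] tray [array([0.541, 0.158, 0.012]), array([0.539, 0.039, 0.012]), array([0.421, 0.039, 0.012]), array([0.422, 0.16 , 0.012])] blue [ 0.48508766 -0.06388643  0.115     ]
[0.4817408  0.09855335 0.004     ] [311.29899031 314.0346874 ] [306.34046283 248.61401258]
261 264
```

View pics/crop1.png

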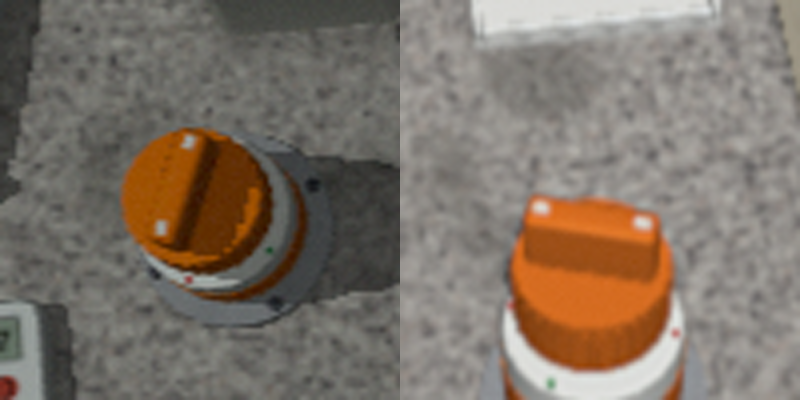

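View pics/side1.png

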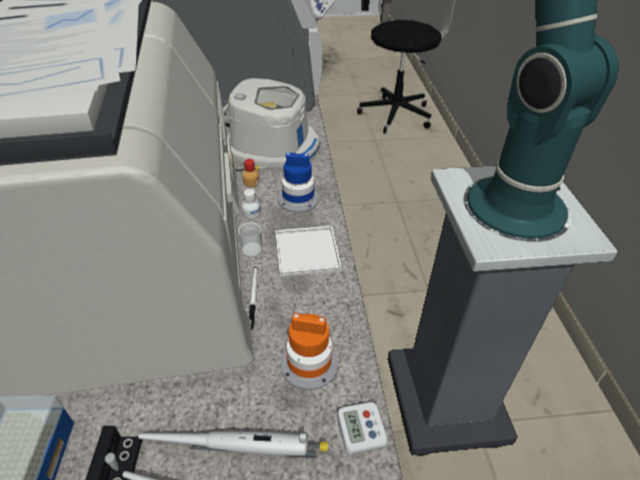

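The crop shows white marks at the two ends of the wing top. They sit at about (191,230.5) and (184,252) in the top view, and (296,316) and (321.5,319.5) in the side view.

Run:
```python
from h import *
c=cam('top'); s=cam('side'); w=cam('wrist','pics/w1.png')
for k,P in((c,((191,230.5),(184,252))),(s,((296,315.8),(321.5,319.5)))):
    a,b=[ray(k,*p,.122) for p in P]; d=a-b; print(a.round(4),b.round(4),(a+b)/2,np.linalg.norm(d),np.degrees(np.arctan2(d[1],d[0])))
st=manip.state(); T=R.from_quat(st['tcp_rot']).as_matrix()
print('cam in tool',T.T@(w['e']-st['position']),(T.T@w['R']).round(2))
print('tray side', [ray(s,*p,.012).round(3) for p in((276,229),(334,227),(340,269),(281,277))])
print('machine base', ray(s,253,358,0),ray(s,232,195,0),ray(c,195,202,0),ray(c,410,187,0))
```

```text
[0.5196 0.3534 0.122 ] [0.4831 0.3643 0.122 ] [0.50132542 0.35881387 0.122     ] 0.03813501962789136 -16.645330198258527
[0.519  0.3558 0.122 ] [0.4826 0.3662 0.122 ] [0.50082533 0.36100929 0.122     ] 0.03787972137007763 -15.864295792299954
cam in tool [ 0.07016874 -0.00069958 -0.19368589] [[ 0.   -0.97 -0.25]
 [ 1.   -0.    0.  ]
 [-0.   -0.25  0.97]]
tray side [array([0.54 , 0.042, 0.012]), array([0.419, 0.048, 0.012]), array([0.423, 0.168, 0.012]), array([0.537, 0.178, 0.012])]
machine base [0.59161648 0.3410266  0.        ] [ 0.63555364 -0.09662862  0.        ] [0.60067772 0.37621873 0.        ] [ 0.62350599 -0.04143627  0.        ]
```

Run:
```python
from h import *
s=cam('side');c=cam('top')
def plane(k,u,v,ax,val):
    d=k['R']@np.linalg.solve(k['K'],[u,v,1.]); return k['e']+(val-k['e'][ax])/d[ax]*d
for y in(.34,.36):
  for p in((253,358),(245,330),(228,290),(213,245),(185,130)): print(y,p,plane(s,*p,1,y).round(3))
# mark candidate x planes on top view: project (x,y,z) face points
for z in(0,.1,.2,.3,.4):
  for x in(.6,.65): print(z,x,proj(c,[x,.35,z]).round(0),proj(s,[x,.34,z]).round(0))
im=np.hstack([cv2.resize(c['color'][0:260,100:360],(520,520)),cv2.resize(s['color'][120:380,120:260],(280,520))])
cv2.imwrite('pics/mach.png',im[:,:,::-1])
```

```text
0.34 (253, 358) [ 0.592  0.34  -0.002]
0.34 (245, 330) [0.598 0.34  0.076]
0.34 (228, 290) [0.612 0.34  0.172]
0.34 (213, 245) [0.621 0.34  0.261]
0.34 (185, 130) [0.627 0.34  0.429]
0.36 (253, 358) [0.589 0.36  0.029]
0.36 (245, 330) [0.595 0.36  0.103]
0.36 (228, 290) [0.609 0.36  0.195]
0.36 (213, 245) [0.618 0.36  0.28 ]
0.36 (185, 130) [0.623 0.36  0.441]
0 0.6 [209. 202.] [248. 358.]
0 0.65 [209. 177.] [217. 361.]
0.1 0.6 [197. 188.] [242. 321.]
0.1 0.65 [197. 161.] [208. 323.]
0.2 0.6 [182. 170.] [235. 276.]
0.2 0.65 [183. 140.] [198. 279.]
0.3 0.6 [164. 148.] [226. 221.]
0.3 0.65 [165. 114.] [185. 224.]
0.4 0.6 [140. 119.] [215. 152.]
0.4 0.65 [142.  81.] [168. 155.]
```

View pics/mach.png

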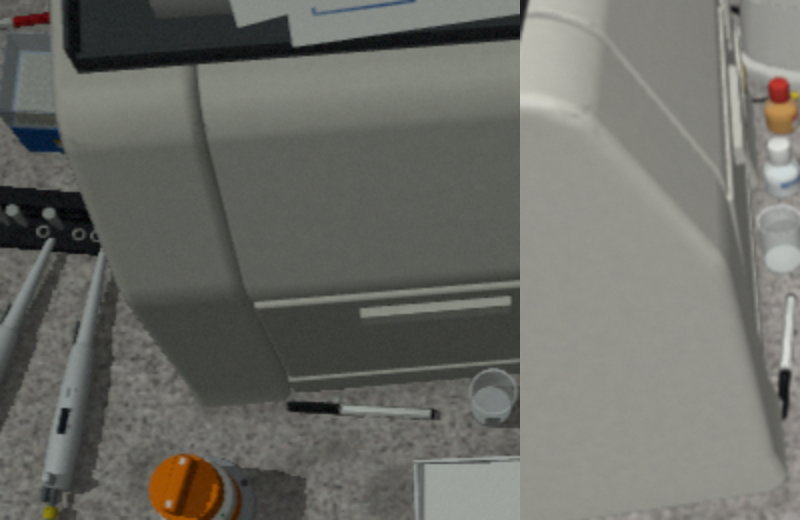

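The machine's lower face leans back, to about x = 0.61 at gripper-body height. That leaves enough room for a twist of about 65°. The cap is at (0.501, 0.360) with its wing at −16°.

```bash
cat >> h.py <<'E'
def go(p,ang,fromp=None,froma=None):
    "shares for target TCP p, tool-x angle ang (deg)"
    st=manip.state(); T=R.from_quat(st['tcp_rot']).as_matrix()
    a0=np.degrees(np.arctan2(T[1,0],T[0,0])) if froma is None else froma
    p0=st['position'] if fromp is None else np.array(fromp)
    a=np.radians(a0); A=np.array([[np.cos(a),np.sin(a),0],[np.sin(a),-np.cos(a),0],[0,0,-1]])
    print((A.T@(np.array(p)-p0)/.25).round(4), round(-((ang-a0+180)%360-180)/90,4), 'a0',round(a0,2),p0.round(4))
E
python3 - <<'E'
from h import *
A=(.36,-.43,.37);B=(.43,-.2,.37);C=(.47,.04,.35);D=(.49,.25,.3);E=(.501,.36,.2)
go(A,90); go(B,163.7,A,90); go(C,163.7,B,163.7); go(D,163.7,C,163.7); go(E,163.7,D,163.7)
E
```

```text
[ 0.7529 -0.4867 -0.7151] -0.7741 a0 20.33 [ 0.2258 -0.6095  0.1912]
[0.92 0.28 0.  ] -0.8189 a0 90 [ 0.36 -0.43  0.37]
[0.1159 0.9663 0.08  ] -0.0 a0 163.7 [ 0.43 -0.2   0.37]
[0.159  0.8287 0.2   ] -0.0 a0 163.7 [0.47 0.04 0.35]
[0.0813 0.4347 0.4   ] -0.0 a0 163.7 [0.49 0.25 0.3 ]
```

>>> apply_moves(increments=[[[0, 0, -0.2], -0.09, 1], [[0.1, 0, -0.4], -0.18, 1], [[0.25, -0.15, -0.55], -0.27, 1], [[0.4, -0.25, -0.72], -0.36, 1], [[0.55, -0.35, -0.72], -0.45, 1], [[0.7, -0.45, -0.72], -0.54, 1], [[0.75, -0.49, -0.72], -0.63, 1], [[0.75, -0.49, -0.72], -0.72, 1], [[0.75, -0.49, -0.72], -0.77, 1], [[0.75, -0.49, -0.72], -0.77, 1]])

```text
t: 1.45
position: [0.3591, -0.4293, 0.3715]
tcp_rot: [0.709, 0.705, -0.0, 0.0]
force: [0.5, -0.4, -0.4]
gripper_width: 0.0922
```

>>> apply_moves(increments=[[[0.1, 0.03, 0], -0.09, 1], [[0.2, 0.06, 0], -0.18, 1], [[0.35, 0.1, 0], -0.27, 1], [[0.5, 0.15, 0], -0.36, 1], [[0.65, 0.2, 0], -0.45, 1], [[0.8, 0.25, 0], -0.54, 1], [[0.92, 0.28, 0], -0.63, 1], [[0.92, 0.28, 0], -0.72, 1], [[0.92, 0.28, 0], -0.82, 1], [[0.92, 0.28, 0], -0.82, 1]])

```text
t: 2.45
position: [0.4305, -0.2001, 0.3714]
tcp_rot: [0.145, 0.989, -0.0, 0.0]
force: [0.3, -0.1, 0.6]
gripper_width: 0.0919
```

>>> apply_moves(increments=[[[0.03, 0.2, 0], 0, 1], [[0.05, 0.4, 0.03], 0, 1], [[0.08, 0.6, 0.05], 0, 1], [[0.1, 0.8, 0.08], 0, 1], [[0.12, 0.97, 0.08], 0, 1], [[0.12, 0.97, 0.08], 0, 1]])

```text
t: 3.05
position: [0.4708, 0.0475, 0.3516]
tcp_rot: [0.142, 0.99, 0.001, 0.0]
force: [-0.4, 0.1, 0.4]
gripper_width: 0.0921
```

Run:
```python
from h import *
D=(.49,.25,.3);E=(.501,.36,.2)
go(D,163.7);go(E,163.7,D,163.7); print(manip.state()['joint_positions'].round(2))
```

```text
[0.1538 0.7991 0.2064] 0.0001 a0 163.71 [0.4708 0.0475 0.3516]
[0.0813 0.4347 0.4   ] -0.0 a0 163.7 [0.49 0.25 0.3 ]
[ 0.61  0.1  -0.82  1.76  0.07  1.31  1.06]
```

>>> apply_moves(increments=[[[0.03, 0.2, 0.05], 0, 1], [[0.06, 0.4, 0.1], 0, 1], [[0.09, 0.6, 0.15], 0, 1], [[0.12, 0.8, 0.2], 0, 1], [[0.14, 0.9, 0.3], 0, 1], [[0.16, 0.95, 0.4], 0, 1], [[0.16, 0.95, 0.4], 0, 1], [[0.16, 0.95, 0.4], 0, 1]])

```text
t: 3.85
position: [0.5009, 0.2789, 0.2513]
tcp_rot: [0.146, 0.989, -0.0, -0.0]
force: [0.9, 0.1, 1.0]
gripper_width: 0.0919
```

Run:
```python
from h import *
print(manip.state()['joint_positions'].round(2))
w=cam('wrist','pics/w2.png'); print(manip.state()['position'],proj(w,[.501,.36,.122]),proj(w,[.5193,.3546,.122]),proj(w,[.4828,.3653,.122]))
```

```text
[ 0.1   0.43 -0.87  1.69  0.35  1.19  0.42]
[0.50155293 0.27868006 0.25218307] [404.01928146 197.39775884] [402.88018681 218.22916929] [405.10831749 176.08469465]
```

View pics/w2.png

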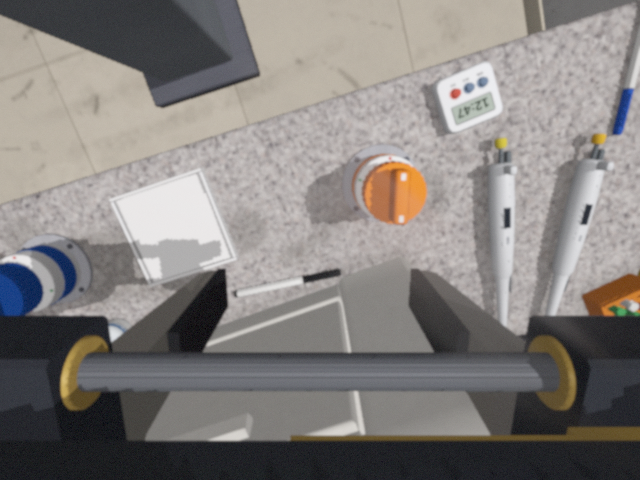

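The wrist view shows the wing marks at about (403.5,176) and (400,218), within 2 px of the prediction.

Run:
```python
from h import *
w=cam('wrist')
g=w['color'].astype(int)[160:235,370:430]
m=(g.min(2)>150)&(g[:,:,2]>150)
n,l,s,ct=cv2.connectedComponentsWithStats(m.astype(np.uint8))
P=[(ct[i]+[370,160]) for i in range(1,n) if 4<s[i,4]<120]; print([(p.round(1),) for p in P],s[1:,4])
for p in P: print(ray(w,*p,.122).round(4))
ok=[p for p in P if abs(p[0]-402)<5]
if len(ok)==2:
    a,b=[ray(w,*p,.122) for p in ok]; d=b-a; c=(a+b)/2; an=np.degrees(np.arctan2(d[1],d[0])); print(c,an,np.linalg.norm(d))
    go([*c[:2],.2],an+180); go([*c[:2],.098],an+180,[*c[:2],.2],an+180)
```

```text
[(array([376.1, 161.9]),), (array([402.6, 175.5]),), (array([400.6, 217.6]),)] [  70 1379   44   42]
[0.4645 0.3438 0.122 ]
[0.4827 0.3634 0.122 ]
[0.5193 0.3528 0.122 ]
[0.50100896 0.35809588 0.122     ] -16.164585071565785 0.038144270077116606
[0.0948 0.3034 0.2106] -0.0071 a0 163.2 [0.5018 0.2786 0.2526]
[0.    0.    0.408] -0.0 a0 163.84 [0.501  0.3581 0.2   ]
```

>>> apply_moves(increments=[[[0.05, 0.15, 0.1], -0.007, 1], [[0.09, 0.3, 0.15], -0.007, 1], [[0.092, 0.305, 0.25], -0.007, 1], [[0.092, 0.305, 0.4], -0.007, 1], [[0.092, 0.305, 0.52], -0.007, 1], [[0.092, 0.305, 0.58], -0.007, 1], [[0.092, 0.305, 0.615], -0.007, 1], [[0.092, 0.305, 0.615], -0.007, 1], [[0.092, 0.305, 0.615], -0.007, 1]])

```text
t: 4.85
position: [0.5011, 0.3601, 0.0991]
tcp_rot: [0.139, 0.99, 0.001, 0.001]
force: [-0.6, 1.0, -0.4]
gripper_width: 0.092
```

Run:
```python
from h import *
st=manip.state();print(st['position'],st['force'],st['ft_torque'],st['joint_positions'].round(2))
go([.501,.3585,.099],163.8)
```

```text
[0.5011489  0.36011217 0.09913111] [-0.58296939  1.00448486 -0.40862587] [ 0.10186938 -0.09878055  0.00542909] [-0.13  0.66 -0.76  1.73  0.54  0.98  0.19]
[-0.0012 -0.0064  0.0005] 0.0023 a0 164.01 [0.5011 0.3601 0.0991]
```

Position is good and nothing is touching, so I'll close the gripper.

>>> apply_moves(increments=[[[0, -0.003, 0], 0, -1], [[0, -0.003, 0], 0, -1], [[0, -0.003, 0], 0, -1], [[0, -0.003, 0], 0, -1], [[0, -0.003, 0], 0, -1], [[0, -0.003, 0], 0, -1], [[0, -0.003, 0], 0, -1], [[0, -0.003, 0], 0, -1]], grip_force=45)

```text
t: 5.65
position: [0.4999, 0.3589, 0.0974]
tcp_rot: [0.139, 0.99, -0.0, -0.0]
force: [0.7, -0.1, -0.1]
gripper_width: 0.0295
```

>>> apply_moves(increments=[[[0, 0, 0], 0, -1], [[0, 0, 0], 0, -1], [[0, 0, 0], 0, -1], [[0, 0, 0], 0, -1], [[0, 0, 0], 0, -1]])

```text
t: 6.15
position: [0.4999, 0.3587, 0.0975]
tcp_rot: [0.139, 0.99, -0.0, -0.0]
force: [-0.6, -0.4, 1.3]
gripper_width: 0.0113
```

>>> apply_moves(increments=[[[0, 0, 0], 0, -1], [[0, 0, 0], 0, -1], [[0, 0, 0], 0, -1]])

```text
t: 6.45
position: [0.4999, 0.3588, 0.0975]
tcp_rot: [0.139, 0.99, -0.0, -0.0]
force: [-0.5, -1.1, 0.9]
gripper_width: 0.0111
```

Run:
```python
from h import *
st=manip.state();print(st['position'],st['force'],st['gripper_width'])
s=cam('side');c=cam('top')
u=proj(s,[.5,.359,.12]).astype(int);v=proj(c,[.5,.359,.12]).astype(int)
f=lambda k,u:cv2.resize(k['color'][u[1]-60:u[1]+40,u[0]-50:u[0]+50],(400,400))
cv2.imwrite('pics/g.png',np.hstack([f(c,v),f(s,u)])[:,:,::-1])
```

```text
[0.49988127 0.35877149 0.09746097] [-0.50280818 -1.11341177  0.85908664] 0.011055197949301918
```

View pics/g.png

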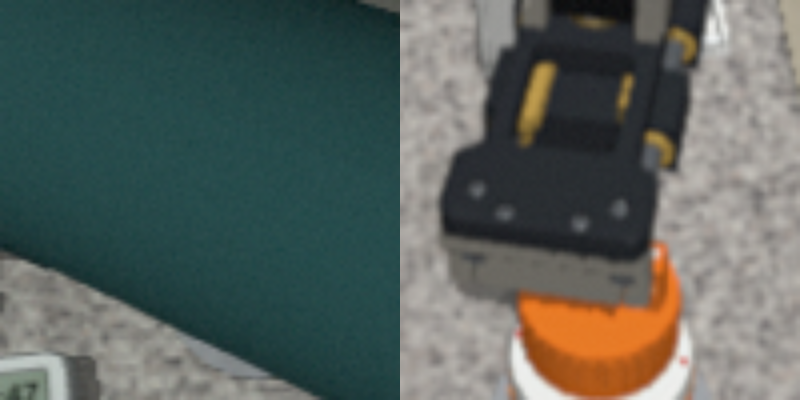

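The side view shows the gripper body hiding the fingers. The wing's near end mark is where it was, and the opening is steady at 11 mm, so the wing is held. Next I'll press down 7 mm.

>>> apply_moves(increments=[[[0, 0, 0.008], 0, -1], [[0, 0, 0.016], 0, -1], [[0, 0, 0.024], 0, -1], [[0, 0, 0.03], 0, -1], [[0, 0, 0.03], 0, -1], [[0, 0, 0.03], 0, -1]], grip_force=55)

```text
t: 7.15
position: [0.5001, 0.359, 0.0906]
tcp_rot: [0.139, 0.99, -0.0, 0.0]
force: [-1.3, -3.0, 7.3]
gripper_width: 0.011
```

>>> apply_moves(increments=[[[0, 0, 0.003], 0, -1], [[0, 0, 0.003], -0.07, -1], [[0, 0, 0.003], -0.14, -1], [[0, 0, 0.003], -0.21, -1], [[0, 0, 0.003], -0.28, -1], [[0, 0, 0.003], -0.35, -1]])

```text
t: 7.75
position: [0.5007, 0.3606, 0.0906]
tcp_rot: [-0.138, 0.99, 0.001, 0.001]
force: [-0.5, -1.1, 6.9]
gripper_width: 0.0107
```

Run:
```python
from h import *
for i in range(3):
    st=manip.state();print(st['position'],st['force'],st['ft_torque'],st['gripper_width'])
go([.5,.359,.09],164-66)
```

```text
[0.50074748 0.36056247 0.09056595] [-0.54882729 -1.12539622  6.86286788] [ 0.07037677  0.07500181 -0.01318035] 0.010666338611792768
[0.50074748 0.36056247 0.09056595] [-0.54882729 -1.12539622  6.86286788] [ 0.07037677  0.07500181 -0.01318035] 0.010666338611792768
[0.50074748 0.36056247 0.09056595] [-0.54882729 -1.12539622  6.86286788] [ 0.07037677  0.07500181 -0.01318035] 0.010666338611792768
[ 0.0046 -0.0052  0.0023] 1.0868 a0 -164.19 [0.5007 0.3606 0.0906]
```

>>> apply_moves(increments=[[[0, 0, 0.002], -0.07, -1], [[0, 0, 0.002], -0.14, -1], [[0, 0, 0.002], -0.21, -1], [[0, 0, 0.002], -0.28, -1], [[0, 0, 0.002], -0.35, -1], [[0, 0, 0.002], -0.4, -1], [[0, 0, 0.002], -0.4, -1]])

```text
t: 8.45
position: [0.5002, 0.3601, 0.0897]
tcp_rot: [-0.436, 0.9, 0.001, 0.001]
force: [-0.9, -1.5, 8.6]
gripper_width: 0.0106
```

Run:
```python
from h import *
st=manip.state();print(st['position'],st['force'],st['ft_torque'],st['joint_positions'].round(2))
go([.5,.359,.2],-130)
```

```text
[0.50018513 0.36010306 0.08973858] [-0.94202852 -1.48537738  8.60711452] [-0.22640228  0.18766792 -0.03238007] [ 0.01  0.79 -1.01  1.72  0.75  1.07  1.22]
[ 0.0039 -0.0022 -0.441 ] 0.0183 a0 -128.35 [0.5002 0.3601 0.0897]
```

>>> apply_moves(increments=[[[0, 0, -0.03], 0, -1], [[0, 0, -0.06], 0, -1], [[0, 0, -0.1], 0, -1], [[0, 0, -0.14], 0, -1], [[0, 0, -0.14], 0, -1], [[0, 0, -0.14], 0, -1]])

```text
t: 9.05
position: [0.5001, 0.3589, 0.124]
tcp_rot: [-0.435, 0.901, -0.0, 0.0]
force: [0.3, 0.5, -0.1]
gripper_width: 0.0003
```

Run:
```python
from h import *
st=manip.state();print(st['position'],st['force'],st['gripper_width'])
s=cam('side');w=cam('wrist')
u=proj(s,[.5,.36,.12]).astype(int)
a=cv2.resize(s['color'][u[1]-60:u[1]+60,u[0]-60:u[0]+60],(360,360)); b=cv2.resize(w['color'],(440,330)); b=cv2.copyMakeBorder(b,0,30,0,0,0)
cv2.imwrite('pics/l.png',np.hstack([a,b])[:,:,::-1])
```

```text
[0.50010193 0.35889216 0.12402065] [ 0.31267444  0.51700317 -0.07875729] 0.0003091507786339211
```

View pics/l.png

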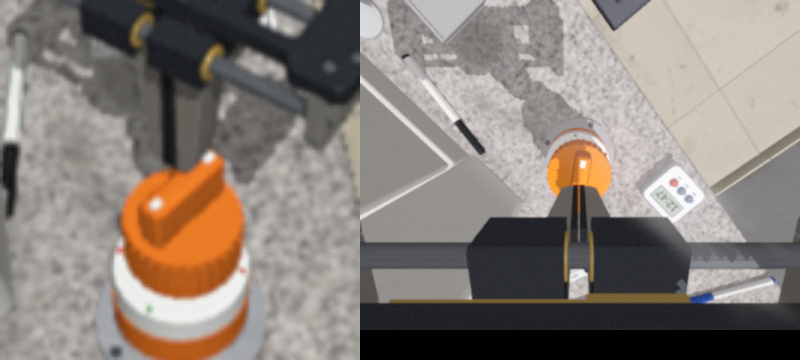

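The jaws came off the wing during the lift: they are fully shut at the 0.124 m height. The cap has turned but is still on the pot, with its side-view marks at crop positions (155,205) and (210,157). I'll measure where it sits now.

Run:
```python
from h import *
from scipy.optimize import least_squares
s=cam('side');w=cam('wrist')
u=proj(s,[.5,.36,.12]).astype(int); 
S=[np.array(u)-60+np.array(p)/3 for p in((155,205),(210,157))]
W=np.array((585-360,162))*640/440
print(S,W)
for z in(.115,.118,.122,.126,.13):
    a,b=[ray(s,*p,z) for p in S]; d=a-b
    print(z,((a+b)/2).round(4),np.linalg.norm(d).round(4),np.degrees(np.arctan2(d[1],d[0])).round(1),'wrist of marks',proj(w,a).round(0),proj(w,b).round(0))
cv2.imwrite('pics/w3.png',cv2.resize(w['color'][170:300,240:400],(640,520))[:,:,::-1])
```

```text
[array([300.66666667, 325.33333333]), array([319.        , 309.33333333])] [327.27272727 235.63636364]
0.115 [0.4984 0.3551 0.115 ] 0.0399 41.7 wrist of marks [310. 291.] [321. 227.]
0.118 [0.4986 0.3574 0.118 ] 0.0397 41.7 wrist of marks [312. 296.] [323. 232.]
0.122 [0.4989 0.3604 0.122 ] 0.0394 41.7 wrist of marks [315. 302.] [326. 238.]
0.126 [0.4992 0.3635 0.126 ] 0.0391 41.7 wrist of marks [317. 309.] [330. 245.]
0.13 [0.4995 0.3665 0.13  ] 0.0389 41.7 wrist of marks [320. 316.] [333. 252.]
```

View pics/w3.png

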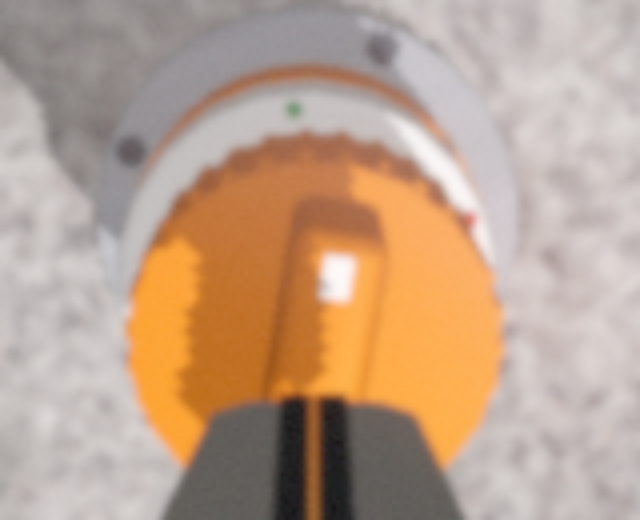

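The wrist crop shows one mark at about (324.5,239.5) in the full image, and the wing lagging the tool by about 8°. I'll fit the cap's height and angle precisely from the detected marks.

Run:
```python
from h import *
def blobs(im,x0,y0,x1,y1,thr=110):
    g=im[y0:y1,x0:x1].astype(float)
    hsv=cv2.cvtColor(im[y0:y1,x0:x1],cv2.COLOR_RGB2HSV)
    b=g[:,:,2]; out=[]
    m=(b>thr).astype(np.uint8); n,l,s,ct=cv2.connectedComponentsWithStats(m)
    for i in range(1,n):
        if s[i,4]<150:
            k=cv2.dilate((l==i).astype(np.uint8),np.ones((3,3)))>0; wt=np.where(k,np.clip(b-60,0,None),0)
            yy,xx=np.mgrid[y0:y1,x0:x1]; out.append(((xx*wt).sum()/wt.sum(),(yy*wt).sum()/wt.sum(),s[i,4]))
    return np.round(out,2)
s0=cv2.imread('pics/side1.png')[:,:,::-1].copy()
s=cam('side');w=cam('wrist')
A=blobs(s0,290,310,328,326);B=blobs(s['color'],294,302,326,332);C=blobs(w['color'],310,225,335,255)
print('before',A);print('now',B);print('wrist',C)
for z in (.118,.122,.126):
    for X in (A,B):
        if len(X)>=2:
            P=[ray(s,*p[:2],z) for p in X[:2]]; d=P[0]-P[1]; print(z,((P[0]+P[1])/2).round(4),np.linalg.norm(d).round(4),np.degrees(np.arctan2(d[1],d[0])).round(1),[proj(w,p).round(1) for p in P])
```

```text
before [[295.78 315.27  14.  ]
 [321.22 319.2   14.  ]]
now [[318.4  308.88  15.  ]
 [324.   307.02   2.  ]
 [299.46 310.57  12.  ]
 [324.37 314.06  16.  ]
 [294.92 315.05  14.  ]
 [300.52 324.59  15.  ]]
wrist [[324.   238.76 129.  ]]
0.118 [0.5009 0.3572 0.118 ] 0.0382 -16.5 [array([284. , 277.9]), array([344.8, 254.7])]
0.118 [0.4803 0.3419 0.118 ] 0.0091 17.0 [array([321.1, 231.2]), array([330.4, 218.2])]
0.122 [0.5011 0.3602 0.122 ] 0.0379 -16.5 [array([286.6, 284.4]), array([347.9, 261.1])]
0.122 [0.4807 0.345  0.122 ] 0.0091 17.0 [array([324.2, 237.6]), array([333.5, 224.6])]
0.126 [0.5014 0.3633 0.126 ] 0.0376 -16.5 [array([289.3, 291.2]), array([351.2, 267.8])]
0.126 [0.4811 0.3482 0.126 ] 0.009 17.0 [array([327.3, 244.2]), array([336.8, 231.1])]
```

The fit puts the wing top at about 0.1225 m, so the cap is still at its locked height after turning about 58°. It lagged the jaws and is still caught. I'll regrip deeper, in line with the wing, and twist further.

Run:
```python
from h import *
s=cam('side')
P=[ray(s,*p,.1225) for p in((300.52,324.59),(318.4,308.88))]; d=P[0]-P[1]; an=np.degrees(np.arctan2(d[1],d[0])); print((P[0]+P[1])/2,an,np.linalg.norm(d))
go([.5005,.3595,.15],an-180);go([.5005,.3595,.096],an-180)
```

```text
[0.49939877 0.3596688  0.1225    ] 41.968588946407515 0.03858796195138468
[-0.0039 -0.0007 -0.1062] 0.1065 a0 -128.44 [0.4997 0.3589 0.1234]
[-0.0039 -0.0007  0.1098] 0.1065 a0 -128.44 [0.4997 0.3589 0.1234]
```

>>> apply_moves(increments=[[[0, 0, -0.08], 0.05, 1], [[-0.003, 0, -0.1], 0.1, 1], [[-0.003, 0, -0.1], 0.105, 1], [[-0.003, 0, -0.1], 0.105, 1], [[-0.003, 0, -0.1], 0.105, 1], [[-0.003, 0, -0.1], 0.105, 1], [[-0.003, 0, -0.1], 0.105, 1], [[-0.003, 0, -0.1], 0.105, 1]])

```text
t: 10.2
position: [0.5003, 0.3594, 0.1485]
tcp_rot: [-0.359, 0.933, 0.0, -0.0]
force: [0.7, 0.2, -0.6]
gripper_width: 0.062
```

Run:
```python
from h import *
go([.5,.3595,.096],-138); print(manip.state()['gripper_width'])
```

```text
[0.0006 0.0009 0.2099] 0.0013 a0 -137.88 [0.5003 0.3594 0.1485]
0.06195011599732423
```

>>> apply_moves(increments=[[[0, 0, 0.1], 0, 1], [[0, 0, 0.17], 0, 1], [[0, 0, 0.21], 0, 0], [[0, 0, 0.21], 0, -1], [[0, 0, 0.21], 0, -1], [[0, 0, 0.21], 0, -1], [[0, 0, 0.21], 0, -1], [[0, 0, 0.21], 0, -1], [[0, 0, 0.21], 0, -1], [[0, 0, 0.21], 0, -1]], grip_force=60)

```text
t: 11.2
position: [0.5005, 0.3596, 0.0964]
tcp_rot: [-0.359, 0.933, -0.0, 0.0]
force: [0.2, 0.7, -0.7]
gripper_width: 0.0186
```

>>> apply_moves(increments=[[[0, 0, 0], 0, -1], [[0, 0, 0], 0, -1], [[0, 0, 0], 0, -1], [[0, 0, 0], 0, -1]])

```text
t: 11.6
position: [0.5004, 0.3595, 0.0962]
tcp_rot: [-0.359, 0.933, -0.0, -0.0]
force: [0.4, -0.3, -0.0]
gripper_width: 0.0129
```

>>> apply_moves(increments=[[[0, 0, 0.01], 0, -1], [[0, 0, 0.02], 0, -1], [[0, 0, 0.03], 0, -1], [[0, 0, 0.03], 0, -1], [[0, 0, 0.03], 0, -1]])

```text
t: 12.1
position: [0.5005, 0.3596, 0.0892]
tcp_rot: [-0.359, 0.933, -0.0, 0.0]
force: [-1.4, -1.3, 5.7]
gripper_width: 0.0124
```

>>> apply_moves(increments=[[[0, 0, 0.006], 0, -1], [[0, 0, 0.006], 0, -1], [[0, 0, 0.006], -0.05, -1], [[0, 0, 0.006], -0.1, -1], [[0, 0, 0.006], -0.15, -1], [[0, 0, 0.006], -0.2, -1], [[0, 0, 0.006], -0.25, -1], [[0, 0, 0.006], -0.25, -1]])

```text
t: 12.9
position: [0.5005, 0.3605, 0.088]
tcp_rot: [-0.535, 0.845, 0.001, 0.001]
force: [-0.7, 0.1, 6.4]
gripper_width: 0.0126
```

Run:
```python
from h import *
st=manip.state();print(st['position'],st['force'],st['ft_torque'],st['gripper_width']); go([.5,.36,.09],-115)
```

```text
[0.50054827 0.36049642 0.08800877] [-0.65043176  0.06018666  6.41142889] [0.08646161 0.03965436 0.02457362] 0.012572747372409522
[ 0.0027  0.0011 -0.008 ] -0.0032 a0 -115.29 [0.5005 0.3605 0.088 ]
```

Now I'll lift in small steps and watch the force and the opening.

>>> apply_moves(increments=[[[0, 0, -0.012], 0, -1], [[0, 0, -0.024], 0, -1], [[0, 0, -0.032], 0, -1], [[0, 0, -0.032], 0, -1]])

```text
t: 13.3
position: [0.5004, 0.3597, 0.0952]
tcp_rot: [-0.534, 0.845, 0.0, 0.0]
force: [0.1, 0.2, 1.4]
gripper_width: 0.0128
```

>>> apply_moves(increments=[[[0, 0, -0.012], 0, -1], [[0, 0, -0.02], 0, -1], [[0, 0, -0.02], 0, -1]])

```text
t: 13.6
position: [0.5002, 0.3591, 0.1]
tcp_rot: [-0.534, 0.845, -0.0, -0.0]
force: [-0.4, 0.5, -1.9]
gripper_width: 0.0126
```

>>> apply_moves(increments=[[[0, 0, -0.012], 0, -1], [[0, 0, -0.02], 0, -1], [[0, 0, -0.02], 0, -1]])

```text
t: 13.9
position: [0.5005, 0.3596, 0.1056]
tcp_rot: [-0.534, 0.845, -0.0, 0.0]
force: [-0.2, 0.1, -0.6]
gripper_width: 0.0126
```

>>> apply_moves(increments=[[[0, 0, -0.012], 0, -1], [[0, 0, -0.02], 0, -1], [[0, 0, -0.02], 0, -1]])

```text
t: 14.2
position: [0.5005, 0.3597, 0.1106]
tcp_rot: [-0.534, 0.845, 0.0, 0.0]
force: [-0.5, -0.2, -1.5]
gripper_width: 0.0126
```

Run:
```python
from h import *
s=cam('side');w=cam('wrist')
u=proj(s,[.5,.36,.12]).astype(int);print(u)
a=cv2.resize(s['color'][u[1]-60:u[1]+60,u[0]-60:u[0]+60],(400,400)); b=cv2.resize(w['color'][150:310,240:400],(400,400))
cv2.imwrite('pics/l2.png',np.hstack([a,b])[:,:,::-1])
```

```text
[309 317]
```

View pics/l2.png

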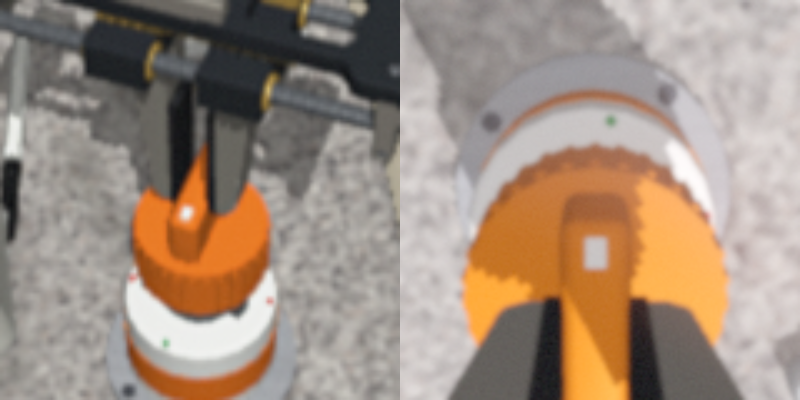

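The cap is free of the pot and held in line with the jaws. Now I'll carry it to the tray at about (0.481, 0.103).

Run:
```python
from h import *
go([.5,.36,.2],-115.3);go([.481,.22,.2],-115.3,[.5,.36,.2],-115.3);go([.481,.103,.15],-115.3,[.5,.36,.2],-115.3);go([.481,.103,.2],-115.3,[.481,.22,.2],-115.3)
s=cam('side');c=cam('top')
for k in(s,c):
    print(proj(k,[.481,.103,.004]))
```

```text
[-0.001   0.0023 -0.3588] -0.0011 a0 -115.4 [0.5004 0.3595 0.1103]
[ 0.5388 -0.1706  0.    ] -0.0 a0 -115.3 [0.5  0.36 0.2 ]
[ 0.9619 -0.3706  0.2   ] -0.0 a0 -115.3 [0.5  0.36 0.2 ]
[ 0.4231 -0.2     0.    ] -0.0 a0 -115.3 [0.481 0.22  0.2  ]
[306.90381416 250.13249655]
[337.6645792 260.4286786]
```

>>> apply_moves(increments=[[[0, 0, -0.1], 0, -1], [[0, 0, -0.2], 0, -1], [[0, 0, -0.3], 0, -1], [[0, 0, -0.36], 0, -1], [[0.1, -0.04, -0.36], 0, -1], [[0.2, -0.08, -0.36], 0, -1], [[0.32, -0.12, -0.36], 0, -1], [[0.44, -0.16, -0.36], 0, -1], [[0.54, -0.2, -0.36], 0, -1], [[0.64, -0.24, -0.36], 0, -1]])

```text
t: 15.4
position: [0.4856, 0.1878, 0.1999]
tcp_rot: [-0.534, 0.845, -0.0, -0.0]
force: [1.2, -0.6, -0.5]
gripper_width: 0.0124
```

>>> apply_moves(increments=[[[0.1, -0.04, 0], 0, -1], [[0.2, -0.08, 0], 0, -1], [[0.28, -0.11, 0], 0, -1], [[0.32, -0.13, 0.05], 0, -1], [[0.32, -0.13, 0.15], 0, -1], [[0.32, -0.13, 0.25], 0, -1], [[0.32, -0.13, 0.32], 0, -1], [[0.32, -0.13, 0.32], 0, -1], [[0.32, -0.13, 0.32], 0, -1]])

```text
t: 16.3
position: [0.481, 0.1039, 0.1204]
tcp_rot: [-0.535, 0.845, 0.0, 0.0]
force: [0.3, 0.0, -1.0]
gripper_width: 0.0129
```

Run:
```python
from h import *
st=manip.state();print(st['force'],st['gripper_width'])
go([.481,.103,.045],-115.3)
s=cam('side');cv2.imwrite('pics/t.png',cv2.resize(s['color'][110:290,220:400],(600,600))[:,:,::-1])
```

```text
[ 0.27922243  0.02495371 -0.96465131] 0.012938433794754034
[ 0.0034 -0.0016  0.3015] -0.0003 a0 -115.32 [0.481  0.1039 0.1204]
```

View pics/t.png

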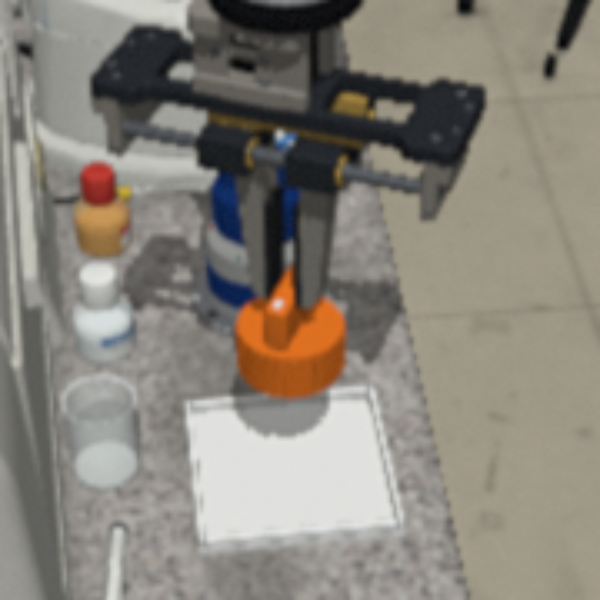

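The cap hangs level over the tray, whose centre at about (308,250) matches the target. I'll lower it until it touches.

>>> apply_moves(increments=[[[0.003, 0, 0.1], 0, -1], [[0.003, 0, 0.2], 0, -1], [[0.003, 0, 0.27], 0, -1], [[0.003, 0, 0.3], 0, -1], [[0.003, 0, 0.32], 0, -1], [[0.003, 0, 0.33], 0, -1], [[0.003, 0, 0.33], 0, -1]])

```text
t: 17.05
position: [0.4812, 0.1025, 0.0383]
tcp_rot: [-0.534, 0.845, -0.0, 0.0]
force: [-0.1, -0.6, -0.8]
gripper_width: 0.0126
```

>>> apply_moves(increments=[[[0, 0, 0.004], 0, -1], [[0, 0, 0.008], 0, -1], [[0, 0, 0.008], 0, -1]])

```text
t: 17.35
position: [0.4808, 0.1023, 0.0359]
tcp_rot: [-0.534, 0.845, -0.0, 0.0]
force: [0.2, -0.1, -0.4]
gripper_width: 0.0127
```

>>> apply_moves(increments=[[[0, 0, 0.004], 0, -1], [[0, 0, 0.008], 0, -1], [[0, 0, 0.008], 0, -1]])

```text
t: 17.65
position: [0.4806, 0.1023, 0.0336]
tcp_rot: [-0.534, 0.845, 0.0, -0.0]
force: [-0.1, 0.4, -0.6]
gripper_width: 0.0127
```

>>> apply_moves(increments=[[[0, 0, 0.004], 0, -1], [[0, 0, 0.006], 0, -1], [[0, 0, 0.006], 0, -1]])

```text
t: 17.95
position: [0.4809, 0.1024, 0.033]
tcp_rot: [-0.534, 0.845, -0.0, -0.0]
force: [-1.7, -1.3, 7.7]
gripper_width: 0.0127
```

>>> apply_moves(increments=[[[0, 0, 0.004], 0, -1], [[0, 0, 0.006], 0, -1], [[0, 0, 0.006], 0, -1]])

```text
t: 18.25
position: [0.481, 0.1024, 0.0329]
tcp_rot: [-0.534, 0.845, -0.001, -0.0]
force: [-6.3, -4.9, 22.7]
gripper_width: 0.0127
```

Contact is at TCP z = 0.033. I'll ease back, release and retreat upward.

>>> apply_moves(increments=[[[0, 0, -0.008], 0, -1], [[0, 0, -0.008], 0, -0.4], [[0, 0, -0.008], 0, -0.2], [[0, 0, -0.008], 0, 0.2], [[0, 0, -0.008], 0, 0.2], [[0, 0, -0.008], 0, 0.2], [[0, 0, -0.008], 0, 0.2], [[0, 0, -0.008], 0, 0.2], [[0, 0, -0.008], 0, 0.2], [[0, 0, -0.008], 0, 0.2]])

```text
t: 19.25
position: [0.4807, 0.1024, 0.0327]
tcp_rot: [-0.534, 0.845, 0.0, -0.0]
force: [-0.4, 0.4, 0.7]
gripper_width: 0.0548
```

>>> apply_moves(increments=[[[0, 0, -0.05], 0, 0.2], [[0, 0, -0.15], 0, 0.2], [[0, 0, -0.3], 0, 0.2], [[0, 0, -0.5], 0, 0.2], [[0, 0, -0.65], 0, 0.2], [[0, 0, -0.75], 0, 0.2], [[0, 0, -0.75], 0, 0.2], [[0, 0, -0.75], 0, 0.2]])

```text
t: 20.05
position: [0.4806, 0.1021, 0.2206]
tcp_rot: [-0.534, 0.845, -0.001, 0.0]
force: [0.1, -0.3, -0.7]
gripper_width: 0.0551
```

Run:
```python
from h import *
s=cam('side');w=cam('wrist')
a=cv2.resize(s['color'][130:380,220:400],(360,500)); b=cv2.resize(w['color'],(430,322)); b=cv2.copyMakeBorder(b,0,178,0,0,0)
cv2.imwrite('pics/f.png',np.hstack([a,b])[:,:,::-1])
```

```text
(no output)
```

View pics/f.png

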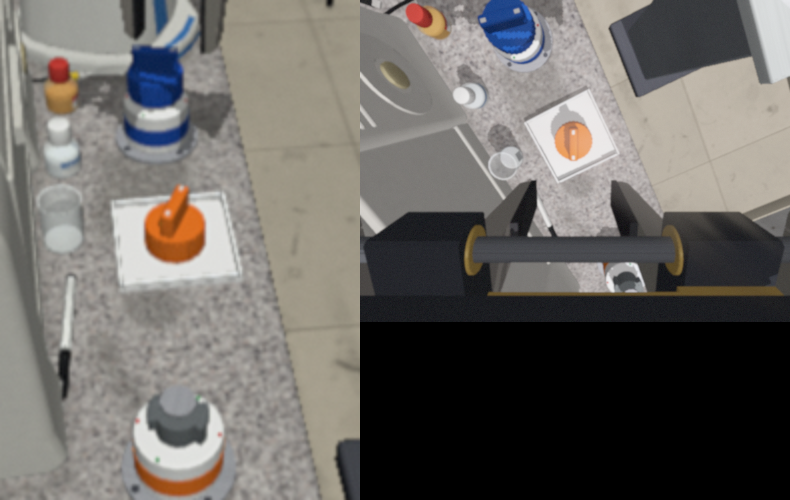

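The orange cap stands upright near the tray's centre, the orange pot is open, the blue cap is untouched, and the gripper is clear of everything.

```bash
python3 -c "
from rig import manip
print(manip.sign_off())"
```

```text
the job is handed in; nothing more can be done
None
```

The orange cap is off its pot and standing upright near the middle of the white tray. The blue pot was left shut and alone. I handed the job in at about 20 s of the 46 s allowed.

- **First try:** I pressed the cap down 7 mm and twisted the gripper 68°, but the cap lagged and turned only about 58°. The jaws came off the wing when I lifted.
- **Second try:** I gripped the wing again, deeper and in line with it, pressed down, and twisted about 22° further. The cap then lifted freely. I carried it to the tray, lowered it until it touched, released it and backed away.
- **Last checks:** The final side and wrist pictures show the cap upright inside the tray, the orange pot open and the gripper about 0.1 m clear. The measured force was back near zero.
- **Touch-down force:** Setting the cap down pressed it on the tray floor with about 24 N for a moment, more than intended. I eased off before releasing, and it stayed under the 40 N and 120 N limits.
- **Disagreement:** After the first try the pictures put the cap at its locked height. The push force on the second try was 5.7–6.4 N, which fits a cap that was already released better. I did not settle which was right, and the cap came off either way.
- **Pictures:** I viewed 10 pictures, within the budget.

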